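# Move soldered pumps from the nests to the test rack

## Task

Move the four pumps with coloured caps from the soldering rail to the blue test rack in the same order counted from the red end of each: the pump beside the rail's red end goes into the bay beside the rack's red end, and so on along the row. Seat each one upright on the floor of its bay with its white plug down in the contact slot, so that its outlet faces the silver manifold. Set them down rather than drop them, don't tip any over, and leave them all released and at rest.

Things in the scene. Friction and masses are not known exactly. Their poses are not given: they have to be found in the camera images.
- pump_yellow: Loose air pump, yellow cap, 112 mm tall, about 0.2 kg. Origin: underside centre; z up; x to its outlet. Steel motor 32 mm dia. to 52 mm; crankcase 36 x 34 mm to 72; neck 28 dia. to 82; round head 24 dia., 82 to 112 mm, black below 90, yellow above: grip it from above. On +x: white plug 10 mm wide, 8 to 28 mm high, and black outlet 60 mm high, both to 38 mm from the axis. Black-capped pumps are stock.
- pump_blue: Loose air pump, blue cap, 112 mm tall, about 0.2 kg. Origin: underside centre; z up; x to its outlet. Steel motor 32 mm dia. to 52 mm; crankcase 36 x 34 mm to 72; neck 28 dia. to 82; round head 24 dia., 82 to 112 mm, black below 90, blue above: grip it from above. On +x: white plug 10 mm wide, 8 to 28 mm high, and black outlet 60 mm high, both to 38 mm from the axis. Black-capped pumps are stock.
- pump_white: Loose air pump, white cap, 112 mm tall, about 0.2 kg. Origin: underside centre; z up; x to its outlet. Steel motor 32 mm dia. to 52 mm; crankcase 36 x 34 mm to 72; neck 28 dia. to 82; round head 24 dia., 82 to 112 mm, black below 90, white above: grip it from above. On +x: white plug 10 mm wide, 8 to 28 mm high, and black outlet 60 mm high, both to 38 mm from the axis. Black-capped pumps are stock.
- pump_purple: Loose air pump, purple cap, 112 mm tall, about 0.2 kg. Origin: underside centre; z up; x to its outlet. Steel motor 32 mm dia. to 52 mm; crankcase 36 x 34 mm to 72; neck 28 dia. to 82; round head 24 dia., 82 to 112 mm, black below 90, purple above: grip it from above. On +x: white plug 10 mm wide, 8 to 28 mm high, and black outlet 60 mm high, both to 38 mm from the axis. Black-capped pumps are stock.
- nest_yellow: Fixed grey nest with a yellow rim, 56 mm square, 33 mm high, on the rail; the yellow-capped pump starts in it. It stays, so it shows where that pump stood. Origin: underside centre. Well 40 mm square, floor 4 mm above the origin, with a 16 mm wide slot to +x, through which the pump's plug points (within 5 degrees). Lift the pump straight up.
- nest_blue: Fixed grey nest with a blue rim, 56 mm square, 33 mm high, on the rail; the blue-capped pump starts in it. It stays, so it shows where that pump stood. Origin: underside centre. Well 40 mm square, floor 4 mm above the origin, with a 16 mm wide slot to +x, through which the pump's plug points (within 5 degrees). Lift the pump straight up.
- nest_white: Fixed grey nest with a white rim, 56 mm square, 33 mm high, on the rail; the white-capped pump starts in it. It stays, so it shows where that pump stood. Origin: underside centre. Well 40 mm square, floor 4 mm above the origin, with a 16 mm wide slot to +x, through which the pump's plug points (within 5 degrees). Lift the pump straight up.
- nest_purple: Fixed grey nest with a purple rim, 56 mm square, 33 mm high, on the rail; the purple-capped pump starts in it. It stays, so it shows where that pump stood. Origin: underside centre. Well 40 mm square, floor 4 mm above the origin, with a 16 mm wide slot to +x, through which the pump's plug points (within 5 degrees). Lift the pump straight up.
- solder_rail: Fixed aluminium rail, 300 x 70 x 12 mm, with the four nests in a row along y at y = +108, +36, -36, -108 mm, their undersides 12 mm above the origin. Origin: centre of its underside, on the table. Red end block (26 mm long, 40 mm high) at the +y end, so place 1 is y = +108 mm; the other end is grey.
- test_rack: Fixed blue rack. Origin: underside centre, on the table. Four bays, 48 mm across, at x = 0, y = -108, -36, +36, +108 mm; floor 6, rim 36 mm high. Red end block (with gauge, 76 mm high) at y = -169 mm: bay 1 is y = -108 mm. Contact slot, 28 mm wide, open on top, from each bay to x = 46 mm: the plug goes in it, else the pump stays up. Silver manifold at x = 66 to 80 mm, 75 high; nipples to x = 56.
Things that resemble listed ones, but are neither listed nor needed, are in the scene too. Leave any green or orange look-alike of the pump_white alone.

How it is judged:
By the outcome, as a careful person would: the job done as asked, in the order asked, and still so for the second after the job is handed in, with the robot touching nothing.
It also fails if it takes over 102 s, if anything falls off the work surface, if the arm or the gripper's body presses on something with over 40 N, if the wrist force passes 120 N, or if a joint passes its speed limit or range.

## Robot

A 6-joint arm with a two-finger parallel gripper is mounted at the origin on the work surface. World frame = base frame: x ahead of the robot, y to its left, z up, the work surface at z = 0. Lengths are in m, angles in rad, forces in N, time in s.
With the tool pointing down it reaches from about 0.35 to 0.775 m from the base axis. Payload 7.3 kg.
Tool frame: the origin (TCP) lies at the very end of the fingers, on their centre line; the grasp point (between the pads) lies 19 mm behind it; z points along the fingers, y is the direction in which the jaws open and shut (so a half turn about z gives the same grasp; the last joint's range is limited). The gripper opens to 92 mm and grips with 3 to 60 N. Pads are 19 mm wide; open, the fingers measure 130 mm over their backs; the gripper's body (75 mm by 190 mm) begins 47 mm behind the grasp point.
Start: joints at [1.04, 0.342, 1.524, -0, 1.275, -0.146], TCP at [0.197, 0.487, 0.206] pointing down, gripper open.
Joint ranges: [-2.53, 2.53], [-0.77, 2.02], [0.04, 2.7], [-1, 4.14], [0.28, 2.66], [-3.11, 3.11]. Speed limits (rad/s): [2.57, 2.57, 3.14, 3.14, 3.14, 3.14].

## Interface

Orientations are given as [roll, pitch, yaw] about the fixed x, y, z axes, in that order (R = Rz(yaw) Ry(pitch) Rx(roll)).
In Python, from plant import manip gives the robot as it stands.
- The arm moves only by the tool move_arm, never from a script. Its argument "motion" is one flat list of numbers, 4 for each row, row after row: the shift along the tool's x, y, z in m, then the turn about the tool's z in rad. In form: [x, y, z, yaw, x, y, z, yaw, ...]. A call has 1 to 8 rows; each row is the pose to reach, as a shift and turn from the pose measured when the call began, along the tool's axes at that moment; what a row does not reach only later rows make up. A row lasts 1/8 s, in which the tool goes at most 62.5 mm and 10.7 degrees, less where a joint would pass 70% of its speed; a pose out of reach is approached as far as the arm can. A call with a gripper value outside its range is refused whole. "fingers" is the opening, from -1 (shut) to 1 (fully open), set as the call begins (left out, the last holds). The fingers move at their own pace and stop on an object; "newtons" is the grip in N (left out, the last holds). Time passes only in rows, so rows that repeat a pose let the fingers close. It gives the time, the measured TCP pose, the force and the opening at its end, in the units of the state.
- manip.get_obs(): the state, without advancing time (a new reading comes with each control period).
- manip.read_camera(name): name is "scene" or "side" or "wrist"; returns the picture (480x640x3 uint8, blue, green, red); there is no depth.
- manip.get_calibration(name): a dict with "fx", "fy", "cx", "cy" (pixels), "k1" (the pictures are not rectified: a ray, as slopes to the right and down, at radius r is drawn at 1 + k1 r^2 times it, then the intrinsics apply), "T" (4x4, takes a point from camera to world coordinates). Camera axes: x right, y down, z forward; pixel columns grow to the right and rows downward; lengths in m; the calibration is good to about 2 mm. A picture is of the moment at which its call begins: read the wrist's pose just before it. get_calibration takes no time and is no camera call; for the wrist camera it gives the pose at the moment of the call.
- manip.finish_job(): hands the job in, once; it reports no verdict.
The state is a dict: "t": time; "joint_pos": joint angles; "dq": joint speeds; "joint_torque": joint torques, N m; "ee_pos": TCP position; "eef_rot": TCP orientation; "ft_force": force on the tool from outside, world axes, zero at the start; "ft_torque": the same for the moment, N m; "gripper_width": finger opening in m.
Only numpy, scipy, OpenCV 4.12 (cv2) and the standard library are available. Lean on these libraries where they do the work, as an engineer would, in place of code of your own. Each camera call takes 0.05 s, during which the arm holds its last target.

## Working session

There is one attempt and no reset: what is moved stays moved. The work goes in short steps, Python scripts to look and compute and a tool call to move; the robot and the scene stay as the last step left them, time stands still between calls to the robot, and variables do not carry over. Pictures are saved under pics/ and viewed, and the job is handed in when it is done.

Besides the shell and the picture viewer there is one more tool, called after ">>>" as name(argument=value, ...), one argument or row to a line, values as JSON. move_arm: Moves the arm, as the interface text tells. Its arguments: {"type":"object","properties":{"motion":{"type":"array","items":{"type":"number"}},"fingers":{"type":"number"},"newtons":{"type":"number"}},"required":["motion"]}

```bash
ls; mkdir -p pics; python3 - <<'E'
from plant import manip
import cv2
o=manip.get_obs(); print(o)
for n in ["scene","side","wrist"]:
    im=manip.read_camera(n); cv2.imwrite(f"pics/{n}0.png",im)
    c=manip.get_calibration(n); print(n,c)
E
```

```text
pics
{'t': 0.0, 'joint_pos': array([ 1.03999304e+00,  3.42724959e-01,  1.52501998e+00, -4.24334406e-06,
        1.27538181e+00, -1.46015150e-01]), 'dq': array([-6.60446520e-04,  4.76947381e-04, -7.17793058e-04,  1.22283474e-03,
        2.46575146e-05,  1.36981181e-03]), 'joint_torque': array([-2.85926275e-03, -4.31247926e+01, -2.44216686e+01,  7.15565588e-02,
        5.60635119e-02, -8.05977766e-05]), 'ee_pos': array([0.19683085, 0.48623651, 0.20544279]), 'eef_rot': array([-3.14007429e+00, -2.19191677e-04,  2.75680559e+00]), 'ft_force': array([-0.29489917, -0.47291234,  0.24660954]), 'ft_torque': array([-0.00768765, -0.04564241,  0.07374134]), 'gripper_width': 0.091847581538252}
scene {'fx': 493.64625804025326, 'fy': 493.64625804025326, 'cx': 314.1326944513505, 'cy': 238.80437089568645, 'k1': -0.018123893703155678, 'T': array([[-0.76910136,  0.50540144, -0.39121923,  0.89017547],
       [ 0.63902076,  0.59692896, -0.48510647,  0.4477693 ],
       [-0.01164342, -0.62309325, -0.78206089,  0.7718642 ],
       [ 0.        ,  0.        ,  0.        ,  1.        ]])}
side {'fx': 438.3418815764487, 'fy': 438.3418815764487, 'cx': 315.0024210238839, 'cy': 239.13443948944996, 'k1': -0.07018186773784697, 'T': array([[ 0.70482104, -0.42184703,  0.57032656,  0.04407948],
       [-0.70916796, -0.39911129,  0.58119788, -0.53603288],
       [-0.01755283, -0.81409782, -0.58046244,  0.5770147 ],
       [ 0.        ,  0.        ,  0.        ,  1.        ]])}
wrist {'fx': 338.59625810958175, 'fy': 338.59625810958175, 'cx': 319.9404809353023, 'cy': 241.71879488620317, 'k1': -0.03615456034049063, 'T': array([[ 3.75094253e-01,  8.88067958e-01,  2.65781119e-01,
         1.24419106e-01],
       [ 9.26986579e-01, -3.59478584e-01, -1.07102891e-01,
         5.15675770e-01],
       [ 4.27974437e-04,  2.86549209e-01, -9.58065430e-01,
         3.83883194e-01],
       [ 0.00000000e+00,  0.00000000e+00,  0.00000000e+00,
         1.00000000e+00]])}
```

View pics/scene0.png

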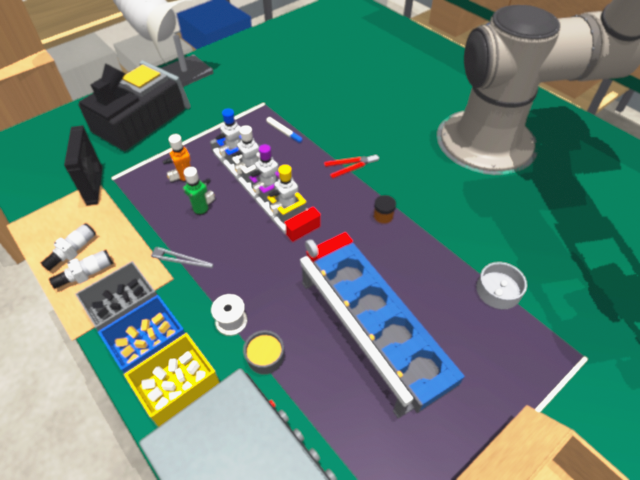

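View pics/side0.png

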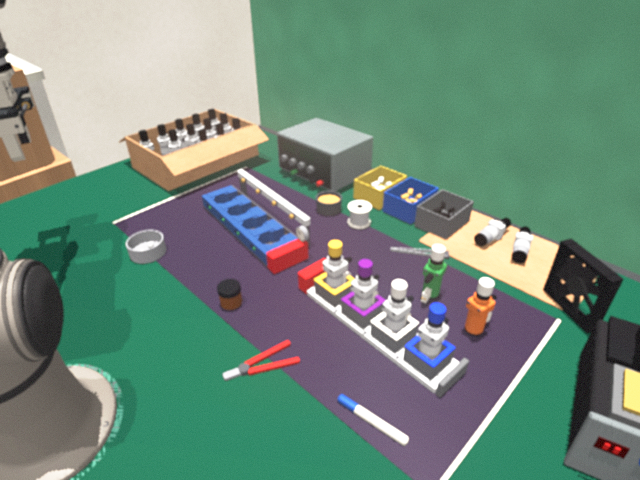

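View pics/wrist0.png

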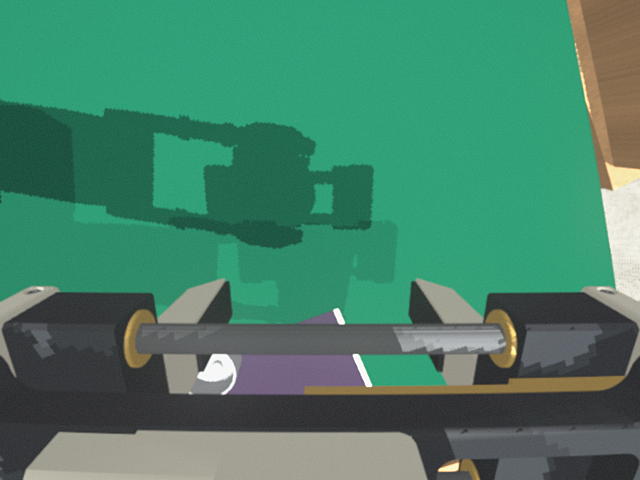

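```bash
cat > h.py <<'E'
import numpy as np, cv2
from plant import manip
def K(c): return np.array([[c['fx'],0,c['cx']],[0,c['fy'],c['cy']],[0,0,1.]])
def ray(c,uv):
    d=np.array([c['k1'],0,0,0,0.])
    p=cv2.undistortPoints(np.float64([[uv]]),K(c),d)[0,0]
    T=c['T']; v=T[:3,:3]@np.array([p[0],p[1],1]); return T[:3,3],v/np.linalg.norm(v)
def onz(c,uv,z):
    o,v=ray(c,uv); return o+v*(z-o[2])/v[2]
def tri(r):
    A=np.zeros((3,3));b=np.zeros(3)
    for o,v in r:
        P=np.eye(3)-np.outer(v,v);A+=P;b+=P@o
    x=np.linalg.solve(A,b); return x,[np.linalg.norm((np.eye(3)-np.outer(v,v))@(x-o)) for o,v in r]
def proj(c,X):
    Ti=np.linalg.inv(c['T']); p=Ti[:3,:3]@np.array(X)+Ti[:3,3]; x=p[:2]/p[2]
    x=x*(1+c['k1']*(x@x)); return np.array([c['fx']*x[0]+c['cx'],c['fy']*x[1]+c['cy']])
def blobs(im,lo,hi,amin=15):
    h=cv2.cvtColor(im,cv2.COLOR_BGR2HSV)
    m=cv2.inRange(h,np.array(lo),np.array(hi))
    n,l,s,ce=cv2.connectedComponentsWithStats(m)
    return [(tuple(np.round(ce[i],1)),s[i].tolist()) for i in range(1,n) if s[i][4]>=amin]
E
python3 - <<'E'
from h import *
for n in ["scene","side"]:
    im=cv2.imread(f"pics/{n}0.png")
    cr={"scene":(200,90,140,150),"side":(280,225,220,180)}[n]
    x,y,w,h=cr; cv2.imwrite(f"pics/{n}0_rail.png",cv2.resize(im[y:y+h,x:x+w],None,fx=3.6,fy=3.6,interpolation=cv2.INTER_CUBIC)[:600,:800])
    for k,lo,hi in [("yel",(22,130,100),(35,255,255)),("pur",(138,100,60),(160,255,255)),("blu",(105,150,80),(125,255,255)),("wht",(0,0,200),(180,40,255)),("red",(0,180,100),(6,255,255))]:
        print(n,k,[b for b in blobs(im,lo,hi,25) if x-60<b[0][0]<x+w+30 and y-20<b[0][1]<y+h+20])
E
```

```text
scene yel [((np.float64(140.3), np.float64(75.8)), [122, 65, 38, 22, 462]), ((np.float64(284.7), np.float64(172.7)), [278, 165, 13, 17, 180]), ((np.float64(292.5), np.float64(204.6)), [278, 192, 28, 23, 211]), ((np.float64(271.7), np.float64(198.8)), [267, 196, 10, 8, 56])]
scene pur [((np.float64(265.1), np.float64(151.5)), [259, 143, 13, 18, 187]), ((np.float64(253.3), np.float64(178.4)), [249, 175, 9, 8, 47]), ((np.float64(266.2), np.float64(188.3)), [259, 184, 15, 9, 82])]
scene blu [((np.float64(228.1), np.float64(115.7)), [222, 109, 12, 15, 140]), ((np.float64(296.0), np.float64(137.2)), [291, 133, 11, 10, 65]), ((np.float64(220.7), np.float64(141.0)), [217, 137, 8, 9, 48]), ((np.float64(231.4), np.float64(150.9)), [226, 148, 12, 7, 54])]
scene wht [((np.float64(248.8), np.float64(110.7)), [234, 103, 31, 16, 99]), ((np.float64(278.9), np.float64(125.6)), [267, 117, 25, 18, 148]), ((np.float64(223.4), np.float64(131.1)), [182, 123, 70, 22, 357]), ((np.float64(174.4), np.float64(138.4)), [169, 134, 12, 10, 90]), ((np.float64(247.3), np.float64(146.7)), [237, 141, 21, 13, 142]), (
[... 2419 characters left out ...]
2, 289, 7, 9, 40]), ((np.float64(396.2), np.float64(306.0)), [383, 295, 28, 21, 240]), ((np.float64(394.0), np.float64(325.6)), [370, 311, 49, 30, 477]), ((np.float64(433.1), np.float64(330.3)), [419, 319, 30, 22, 278]), ((np.float64(499.6), np.float64(402.4)), [440, 318, 121, 162, 1272]), ((np.float64(230.7), np.float64(372.8)), [223, 368, 17, 11, 105]), ((np.float64(381.4), np.float64(424.3)), [354, 405, 55, 39, 594])]
side red [((np.float64(286.2), np.float64(257.5)), [269, 240, 36, 32, 201]), ((np.float64(306.9), np.float64(279.7)), [299, 270, 23, 19, 120]), ((np.float64(269.1), np.float64(354.0)), [250, 344, 39, 21, 66]), ((np.float64(271.8), np.float64(367.5)), [249, 361, 50, 13, 73])]
```

```bash
python3 - <<'E'
from h import *
im=cv2.imread("pics/scene0.png")[225:420,290:470]; cv2.imwrite("pics/rack_s.png",cv2.resize(im,None,fx=3,fy=3,interpolation=cv2.INTER_CUBIC))
im=cv2.imread("pics/side0.png")[160:275,195:320]; cv2.imwrite("pics/rack_d.png",cv2.resize(im,None,fx=5,fy=5,interpolation=cv2.INTER_CUBIC))
E
```

```text
(no output)
```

View pics/side0_rail.png

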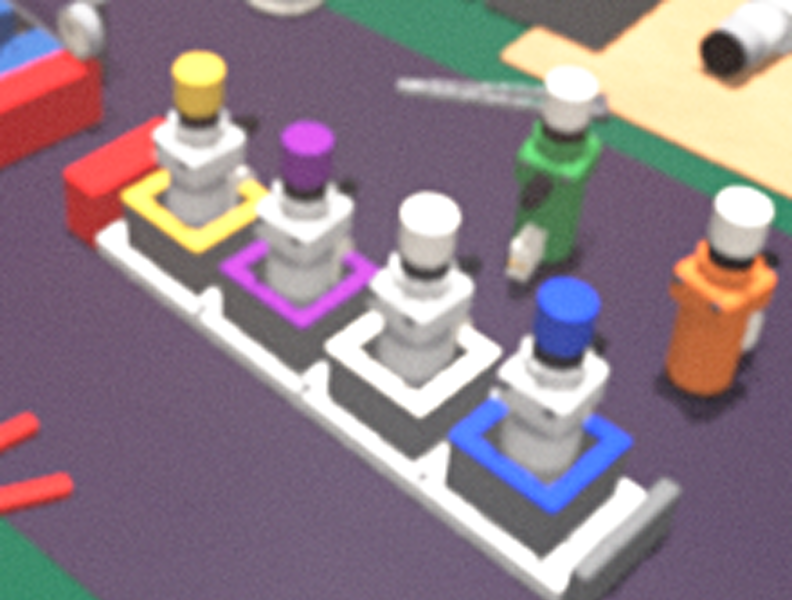

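View pics/scene0_rail.png

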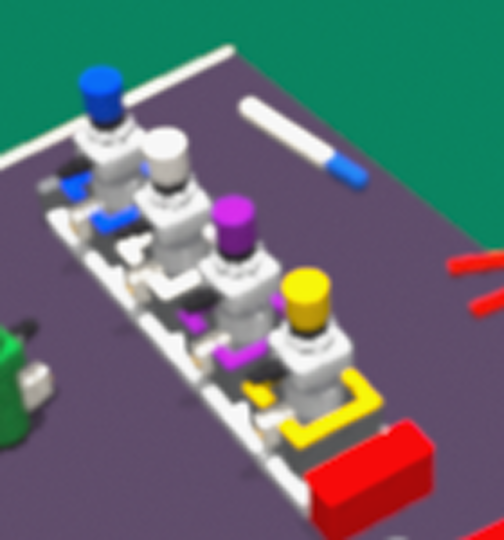

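View pics/rack_s.png

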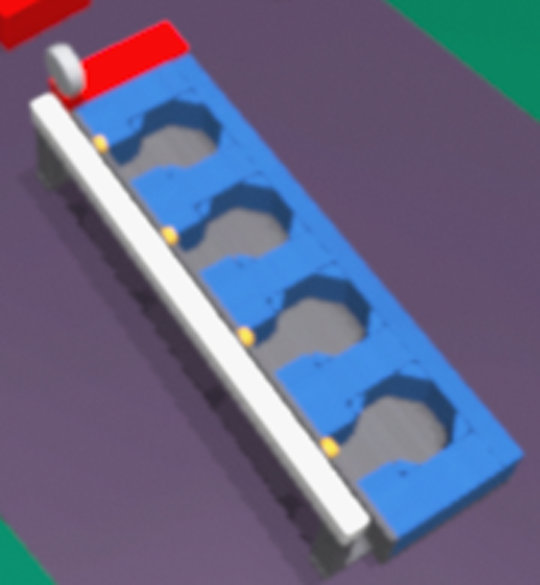

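View pics/rack_d.png

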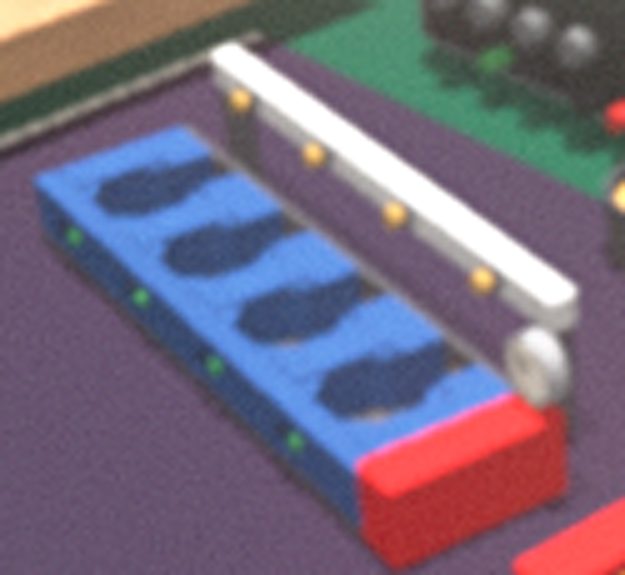

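```bash
cat > m1.py <<'E'
from h import *
S=cv2.imread("pics/scene0.png");D=cv2.imread("pics/side0.png")
cs=manip.get_calibration("scene");cd=manip.get_calibration("side")
for n,a,b in [("Y",(284.6,173.2),(335.3,248.7)),("P",(265.1,151.5),(364.8,266.9)),("W",(246.1,133.6),(398.8,286.9)),("B",(228.1,115.7),(436.7,312.0))]:
    x,e=tri([ray(cs,a),ray(cd,b)]); print(n,x.round(4),np.round(e[0],4), onz(cs,a,.117).round(4),onz(cd,b,.117).round(4))
print("nip scene",[b for b in blobs(S,(10,100,120),(24,255,255),4) if 300<b[0][0]<420 and 255<b[0][1]<400])
print("nip side",[b for b in blobs(D,(10,90,120),(24,255,255),4) if 230<b[0][0]<320 and 165<b[0][1]<240])
for n,im,c in [("scene",S,cs),("side",D,cd)]:
    h=cv2.cvtColor(im,cv2.COLOR_BGR2HSV); m=cv2.inRange(h,np.array((102,120,170)),np.array((118,255,255)))
    r={"scene":(295,235,180,180),"side":(195,170,120,100)}[n]
    k=np.zeros_like(m);k[r[1]:r[1]+r[3],r[0]:r[0]+r[2]]=255;m&=k
    ct=max(cv2.findContours(m,cv2.RETR_EXTERNAL,cv2.CHAIN_APPROX_NONE)[0],key=cv2.contourArea)
    hull=cv2.convexHull(ct); q=cv2.approxPolyDP(hull,5,True)[:,0]
    print(n,cv2.contourArea(hull),[(p.tolist(),onz(c,p,.036)[:2].round(4).tolist()) for p in q])
E
python3 m1.py
```

```text
Y [ 0.5023 -0.1194  0.1146] 0.0001 [ 0.5036 -0.1173  0.117 ] [ 0.5    -0.1216  0.117 ]
P [ 0.4959 -0.1913  0.1173] 0.0005 [ 0.4955 -0.1911  0.117 ] [ 0.4966 -0.1913  0.117 ]
W [ 0.4935 -0.2613  0.1174] 0.001 [ 0.4928 -0.2608  0.117 ] [ 0.4949 -0.2615  0.117 ]
B [ 0.4882 -0.3346  0.1169] 0.0001 [ 0.4883 -0.3344  0.117 ] [ 0.4882 -0.3346  0.117 ]
nip scene [((np.float64(323.6), np.float64(273.8)), [322, 272, 4, 4, 8]), ((np.float64(346.0), np.float64(303.6)), [344, 301, 5, 5, 8]), ((np.float64(371.6), np.float64(337.1)), [369, 335, 6, 5, 13]), ((np.float64(399.6), np.float64(373.8)), [397, 371, 6, 7, 18])]
nip side [((np.float64(242.5), np.float64(179.7)), [241, 178, 4, 4, 14]), ((np.float64(257.5), np.float64(190.7)), [256, 189, 4, 4, 14]), ((np.float64(273.5), np.float64(202.7)), [272, 201, 4, 4, 14]), ((np.float64(291.1), np.float64(215.7)), [289, 214, 5, 5, 18])]
scene 8064.0 [([316, 261], [0.5528, 0.0337]), ([353, 243], [0.4724, 0.0466]), ([463, 377], [0.521, 0.3526]), ([422, 403], [0.6001, 0.3396])]
side 2511.0 [([202, 196], [0.513, 0.3426]), ([231, 186], [0.5942, 0.331]), ([294, 237], [0.5503, 0.044]), ([264, 253], [0.4693, 0.047])]
```

```bash
cat > m2.py <<'E'
from h import *
cs=manip.get_calibration("scene");cd=manip.get_calibration("side")
a=[(323.6,273.8),(346,303.6),(371.6,337.1),(399.6,373.8)]
b=[(291.1,215.7),(273.5,202.7),(257.5,190.7),(242.5,179.7)]
P=np.array([tri([ray(cs,u),ray(cd,v)])[0] for u,v in zip(a,b)])
print(P.round(4), np.linalg.norm(np.diff(P,axis=0),axis=1).round(4))
def rowfit(P,s):
    # s: known y coords; fit rotation+translation
    c=P[:,:2].mean(0); z=P[:,:2]-c; yd=(z*s[:,None]).sum(0); yd/=np.linalg.norm(yd); return c,yd,np.arctan2(-yd[0],yd[1])
c,yd,yaw=rowfit(P,np.array([-108,-36,36,108.])); xd=np.array([yd[1],-yd[0]])
print("rack yaw deg",np.degrees(yaw),"x dir",xd)
o=c-xd*0.0585; print("origin",o)
for i,y in enumerate([-.108,-.036,.036,.108]):
    X=o+yd*y; print("bay",i+1,X.round(4),"ps",proj(cs,[*X,.006]).round(1),"pd",proj(cd,[*X,.006]).round(1))
R=np.array([[.5023,-.1194],[.4959,-.1913],[.4935,-.2613],[.4882,-.3346]])
c,yd,yaw=rowfit(R,np.array([108,36,-36,-108.])); print("rail",c,np.degrees(yaw))
for y in [.108,.036,-.036,-.108]: print((c+yd*y).round(4))
E
python3 m2.py
```

```text
[[0.574  0.0784 0.064 ]
 [0.5841 0.1483 0.0642]
 [0.5945 0.2198 0.0642]
 [0.6045 0.2914 0.0645]] [0.0707 0.0723 0.0722]
rack yaw deg -8.183193482266377 x dir [ 0.98981803 -0.1423386 ]
origin [0.53137954 0.19279039]
bay 1 [0.516  0.0859] ps [349.2 277.4] pd [270.2 247.1]
bay 2 [0.5263 0.1572] ps [371.8 305.8] pd [253.5 232.5]
bay 3 [0.5365 0.2284] ps [396.4 336.7] pd [238.4 219.3]
bay 4 [0.5468 0.2997] ps [423.3 370.5] pd [224.6 207.2]
rail [ 0.494975 -0.22665 ] -3.574340490046017
[ 0.5017 -0.1189]
[ 0.4972 -0.1907]
[ 0.4927 -0.2626]
[ 0.4882 -0.3344]
```

```bash
cat > go.py <<'E'
import sys; from h import *
from scipy.spatial.transform import Rotation as Ro
# go.py x y z yawdeg
def rel(x,y,z,yawd):
    o=manip.get_obs(); R=Ro.from_euler('xyz',o['eef_rot']).as_matrix()
    d=R.T@(np.array([x,y,z])-o['ee_pos'])
    dy=-((yawd-np.degrees(o['eef_rot'][2])+180)%360-180)
    print("t",o['t'],"pos",o['ee_pos'].round(4),"rot",np.degrees(o['eef_rot']).round(2),"j6",o['joint_pos'][5].round(3),"w",o['gripper_width'].round(4),"F",o['ft_force'].round(1))
    print("MOVE",d.round(4),np.radians(dy).round(4))
if __name__=="__main__": 
    for a in range(1,len(sys.argv),4): rel(*map(float,sys.argv[a:a+4]))
E
python3 go.py 0.5017 -0.1189 0.22 86.43
```

```text
Traceback (most recent call last):
  File "go.py", line 11, in <module>
    for a in range(1,len(sys.argv),4): rel(*map(float,sys.argv[a:a+4]))
                                       ~~~^^^^^^^^^^^^^^^^^^^^^^^^^^^^^
  File "go.py", line 8, in rel
    print("t",o['t'],"pos",o['ee_pos'].round(4),"rot",np.degrees(o['eef_rot']).round(2),"j6",o['joint_pos'][5].round(3),"w",o['gripper_width'].round(4),"F",o['ft_force'].round(1))
                                                                                                                            ^^^^^^^^^^^^^^^^^^^^^^^^
AttributeError: 'float' object has no attribute 'round'
```

```bash
sed -i "s/o\['gripper_width'\].round(4)/round(o['gripper_width'],4)/" go.py; python3 go.py 0.5017 -0.1189 0.22 86.43
```

```text
t 0.15 pos [0.1969 0.4863 0.2056] rot [-1.7993e+02 -1.0000e-02  1.5795e+02] j6 -0.146 w 0.0914 F [0.1 0.4 0. ]
MOVE [-0.5097 -0.4466 -0.014 ] 1.2483
```

>>> move_arm(
  motion=[-0.046,-0.04,-0.014,0.11,-0.092,-0.08,-0.014,0.23,-0.138,-0.121,-0.014,0.34,-0.184,-0.161,-0.014,0.45,-0.23,-0.202,-0.014,0.57,-0.276,-0.242,-0.014,0.68,-0.322,-0.282,-0.014,0.79,-0.368,-0.322,-0.014,0.91],
  fingers=0.1,
  newtons=20,
)

```text
t: 1.15
ee_pos: [0.4176, 0.0478, 0.22]
eef_rot: [-3.141, 0.001, 1.843]
ft_force: [1.0, 0.9, 0.8]
gripper_width: 0.0503
```

```bash
python3 go.py 0.5017 -0.1189 0.22 86.43
```

```text
t 1.15 pos [0.4176 0.0478 0.22  ] rot [-1.7998e+02  4.0000e-02  1.0558e+02] j6 -0.34 w 0.0503 F [1.  0.9 0.8]
MOVE [-1.832e-01  3.620e-02  1.000e-04] 0.3342
```

>>> move_arm(
  motion=[-0.05,0.01,0,0.11,-0.1,0.02,0,0.22,-0.15,0.03,0,0.334,-0.183,0.036,0,0.334,-0.183,0.036,0,0.334],
)

```text
t: 1.78
ee_pos: [0.5018, -0.1207, 0.2193]
eef_rot: [-3.14, 0.001, 1.506]
ft_force: [-0.2, -0.3, -0.3]
gripper_width: 0.0503
```

```bash
python3 - <<'E'
from h import *
import go; go.rel(.5017,-.1189,.096,86.43)
c=manip.get_calibration("wrist"); im=manip.read_camera("wrist"); cv2.imwrite("pics/w1.png",im)
for p in [(.5017,-.1189,.128),(.4972,-.1907,.128),(.4927,-.2626,.128)]: print(proj(c,p).round(0))
E
```

```text
t 1.775 pos [ 0.5018 -0.1207  0.2193] rot [-1.7994e+02  4.0000e-02  8.6280e+01] j6 -0.319 w 0.0503 F [-0.2 -0.3 -0.3]
MOVE [ 1.900e-03 -1.000e-04  1.233e-01] -0.0026
[320. 236.]
[321. 314.]
[321. 382.]
```

View pics/w1.png

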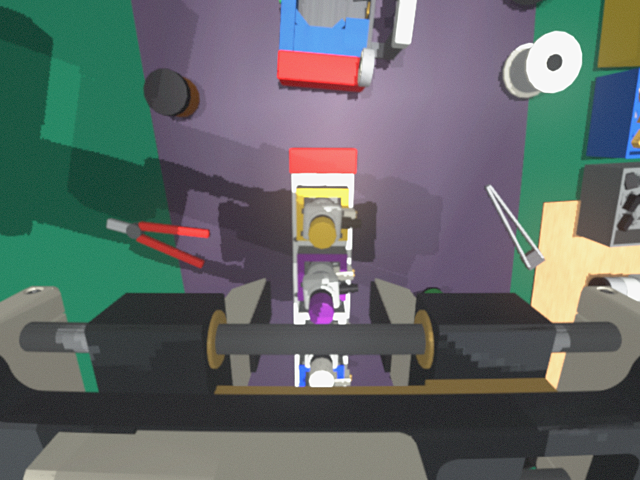

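The wrist view shows the yellow cap at (322,235), against a predicted (320,236). The purple cap is behind it and the plugs point right, so I'm descending.

>>> move_arm(
  motion=[0.001,0,0.04,0,0.001,0,0.08,0,0.001,0,0.11,0,0.001,0,0.123,0,0.001,0,0.123,0],
)

```text
t: 2.45
ee_pos: [0.5008, -0.1176, 0.0963]
eef_rot: [-3.139, -0.0, 1.508]
ft_force: [0.9, -0.4, 0.6]
gripper_width: 0.0505
```

>>> move_arm(
  motion=[0,0,0,0,0,0,0,0,0,0,0,0,0,0,0,0,0,0,0,0],
  fingers=-1,
  newtons=25,
)

```text
t: 3.08
ee_pos: [0.5013, -0.1178, 0.0969]
eef_rot: [-3.141, 0.0, 1.508]
ft_force: [0.6, -0.4, 4.7]
gripper_width: 0.0228
```

>>> move_arm(
  motion=[0,0,-0.01,0,0,0,-0.03,0,0,0,-0.07,0,0,0,-0.11,0,0,0,-0.144,0,0,0,-0.144,0],
)

```text
t: 3.82
ee_pos: [0.5024, -0.1182, 0.2433]
eef_rot: [3.138, 0.002, 1.508]
ft_force: [0.1, 0.2, -3.2]
gripper_width: 0.0227
```

```bash
python3 go.py 0.516 0.0859 0.24 81.82
```

```text
t 3.825 pos [ 0.5024 -0.1182  0.2433] rot [1.7979e+02 1.0000e-01 8.6390e+01] j6 -0.316 w 0.0227 F [ 0.1  0.2 -3.2]
MOVE [0.2045 0.0007 0.003 ] 0.0797
```

>>> move_arm(
  motion=[0.04,0,0,0.02,0.09,0,0,0.04,0.14,0,0,0.06,0.18,0.0005,0,0.08,0.204,0.0005,0.003,0.08,0.204,0.0005,0.003,0.08],
)

```text
t: 4.58
ee_pos: [0.5146, 0.0868, 0.238]
eef_rot: [-3.141, 0.002, 1.431]
ft_force: [0.1, -0.2, -2.2]
gripper_width: 0.0231
```

```bash
python3 - <<'E'
from h import *
import go; go.rel(.516,.0859,.087,81.82)
c=manip.get_calibration("wrist"); im=manip.read_camera("wrist"); 
cs=manip.get_calibration("scene"); s=manip.read_camera("scene"); cv2.imwrite("pics/s2.png",cv2.resize(s[120:420,230:480],None,fx=2,fy=2))
for p in [(.516,.0859,.036),(.5263,.1572,.036),(.5365,.2284,.036),(.5468,.2997,.036)]:
    q=proj(c,p);print(q.round(0)); cv2.circle(im,tuple(int(v) for v in q),3,(0,0,255),-1)
cv2.imwrite("pics/w2.png",im)
E
```

```text
t 4.575 pos [0.5146 0.0868 0.238 ] rot [-1.7998e+02  1.1000e-01  8.1960e+01] j6 0.162 w 0.0231 F [ 0.1 -0.2 -2.2]
MOVE [-0.0004  0.0016  0.151 ] 0.0025
[322. 212.]
[322. 147.]
[322.  75.]
[323.  -4.]
```

View pics/w2.png

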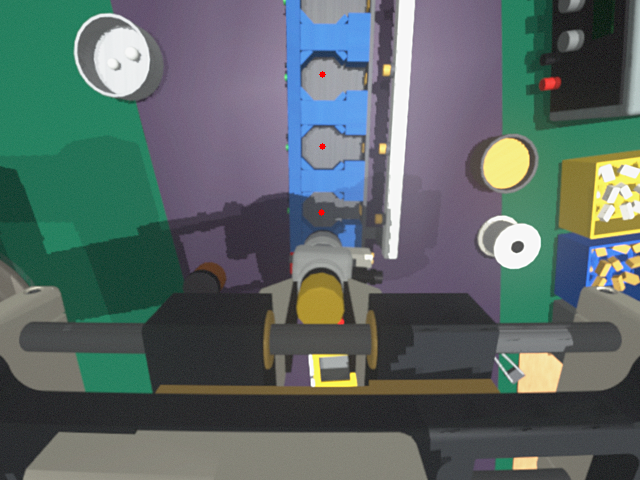

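View pics/s2.png

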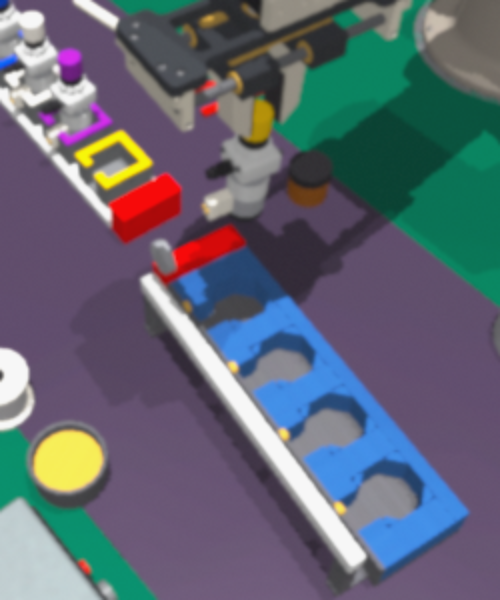

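The wrist view shows the predicted bay centres (321,212), (322,147) and (322,75) in the middle of the openings. The scene view shows the yellow pump hanging upright with its outlet toward the manifold. I'm lowering it.

>>> move_arm(
  motion=[0,0.001,0.04,0,0,0.0015,0.08,0,0,0.0015,0.11,0,0,0.0015,0.13,0,0,0.0015,0.14,0,0,0.0015,0.146,0,0,0.0015,0.148,0,0,0.0015,0.148,0],
)

```text
t: 5.68
ee_pos: [0.5171, 0.0842, 0.0913]
eef_rot: [3.139, 0.002, 1.428]
ft_force: [0.3, 0.1, -2.5]
gripper_width: 0.0231
```

```bash
python3 go.py .516 .0859 .087 81.82
```

```text
t 5.675 pos [0.5171 0.0842 0.0913] rot [1.7987e+02 1.3000e-01 8.1830e+01] j6 0.161 w 0.0231 F [ 0.3  0.1 -2.5]
MOVE [ 0.0015 -0.0013  0.0043] 0.0002
```

>>> move_arm(
  motion=[0.001,-0.001,0.002,0,0.001,-0.001,0.004,0,0.001,-0.001,0.005,0,0.001,-0.001,0.005,0],
)

```text
t: 6.18
ee_pos: [0.5169, 0.0853, 0.0871]
eef_rot: [3.138, 0.002, 1.428]
ft_force: [-0.2, -0.3, 5.0]
gripper_width: 0.0228
```

>>> move_arm(
  motion=[0,0,0,0,0,0,0,0,0,0,0,0,0,0,0,0],
  fingers=0.1,
)

```text
t: 6.68
ee_pos: [0.5168, 0.0853, 0.0869]
eef_rot: [3.138, 0.002, 1.428]
ft_force: [0.1, -0.5, -0.3]
gripper_width: 0.0495
```

>>> move_arm(
  motion=[0,0,-0.02,0,0,0,-0.07,0,0,0,-0.13,0,0,0,-0.155,0,0,0,-0.155,0],
)

```text
t: 7.3
ee_pos: [0.5172, 0.0858, 0.2438]
eef_rot: [3.133, 0.001, 1.428]
ft_force: [1.1, -0.5, -0.3]
gripper_width: 0.0502
```

```bash
python3 - <<'E'
from h import *
import go; go.rel(.4972,-.1907,.22,86.43)
s=manip.read_camera("scene"); d=manip.read_camera("side"); cv2.imwrite("pics/s3.png",cv2.resize(s[200:400,290:470],None,fx=3,fy=3)); cv2.imwrite("pics/d3.png",cv2.resize(d[140:290,180:380],None,fx=4,fy=4))
E
```

```text
t 7.3 pos [0.5172 0.0858 0.2438] rot [1.7953e+02 8.0000e-02 8.1830e+01] j6 0.163 w 0.0502 F [ 1.1 -0.5 -0.3]
MOVE [-0.2765  0.0192  0.0243] -0.0802
```

View pics/s3.png

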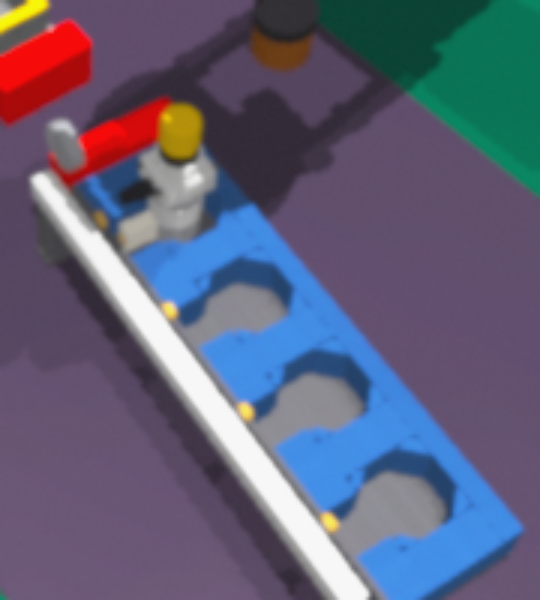

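View pics/d3.png

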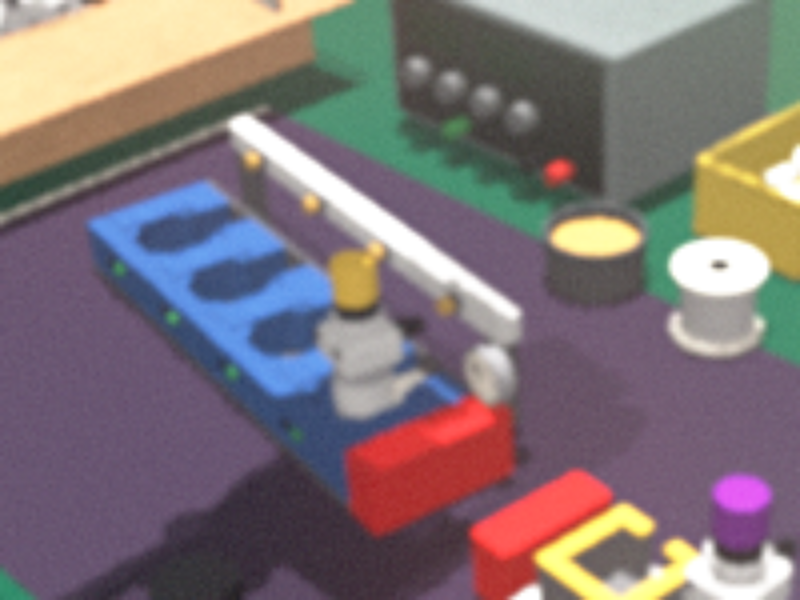

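```bash
cat > cap.py <<'E'
import sys; from h import *
# cap.py us vs ud vd  (scene & side centroid) 
a=list(map(float,sys.argv[1:])); cs=manip.get_calibration("scene");cd=manip.get_calibration("side")
x,e=tri([ray(cs,a[:2]),ray(cd,a[2:])]); print(x.round(4),np.round(e,4))
E
# yellow: scene crop cap x158-203,y103-160 ; side crop x330-382 y250-308
python3 cap.py $(python3 -c "print(290+180.5/3,200+131.5/3,180+356/4,140+279/4)")
python3 - <<'E'
from h import *
cs=manip.get_calibration("scene");cd=manip.get_calibration("side")
for z in (.118,.096): print(z,((proj(cs,[.516,.0859,z])-[290,200])*3).round(0),((proj(cd,[.516,.0859,z])-[180,140])*4).round(0))
E
```

```text
[0.5169 0.0811 0.1039] [0.0012 0.0012]
0.118 [186. 120.] [344. 253.]
0.096 [185. 144.] [348. 289.]
```

>>> move_arm(
  motion=[-0.05,0.003,0,-0.02,-0.11,0.007,0,-0.04,-0.17,0.011,0.01,-0.06,-0.23,0.016,0.02,-0.08,-0.265,0.019,0.024,-0.08,-0.277,0.019,0.024,-0.08,-0.277,0.019,0.024,-0.08],
)

```text
t: 8.28
ee_pos: [0.4947, -0.191, 0.2164]
eef_rot: [-3.141, 0.001, 1.507]
ft_force: [-0.3, 0.4, 0.8]
gripper_width: 0.0506
```

```bash
python3 - <<'E'
from h import *
import go; go.rel(.4972,-.1907,.097,86.43)
c=manip.get_calibration("wrist"); im=manip.read_camera("wrist")
for p in [(.516,.0859,.118),(.4972,-.1907,.128),(.4927,-.2626,.128)]:
    q=proj(c,p);print(q.round(0)); cv2.circle(im,tuple(int(v) for v in q),2,(0,0,255),-1)
cv2.imwrite("pics/w4.png",im)
E
```

```text
t 8.275 pos [ 0.4947 -0.191   0.2164] rot [-1.7999e+02  8.0000e-02  8.6360e+01] j6 -0.448 w 0.0506 F [-0.3  0.4  0.8]
MOVE [0.0006 0.0025 0.1194] -0.0012
[ 327. -172.]
[324. 239.]
[323. 317.]
```

View pics/w4.png

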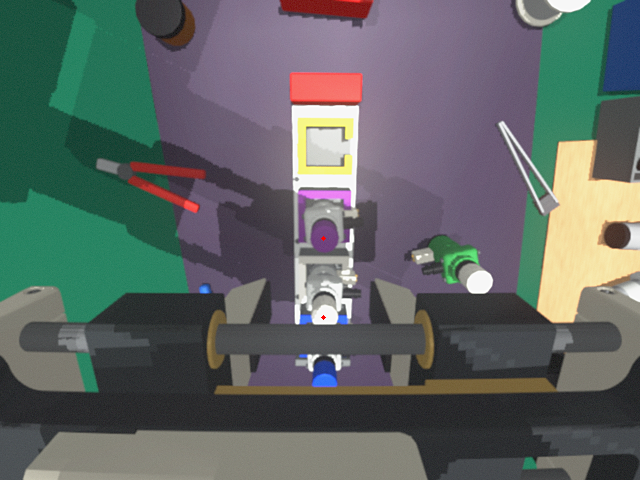

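The purple cap at (323,236) sits under the predicted dot at (324,239), so I'm descending.

>>> move_arm(
  motion=[0,0.001,0.04,0,0.0005,0.002,0.08,0,0.0005,0.002,0.105,0,0.0005,0.002,0.119,0,0.0005,0.002,0.119,0],
)

```text
t: 8.95
ee_pos: [0.497, -0.189, 0.0974]
eef_rot: [-3.141, 0.001, 1.51]
ft_force: [-0.5, -0.5, 0.2]
gripper_width: 0.0507
```

>>> move_arm(
  motion=[0,0,0,0,0,0,0,0,0,0,0,0,0,0,0,0,0,0,0,0],
  fingers=-1,
  newtons=25,
)

```text
t: 9.57
ee_pos: [0.4974, -0.1893, 0.098]
eef_rot: [3.141, 0.001, 1.51]
ft_force: [0.9, 0.3, 4.5]
gripper_width: 0.0224
```

>>> move_arm(
  motion=[0,0,-0.01,0,0,0,-0.03,0,0,0,-0.07,0,0,0,-0.11,0,0,0,-0.146,0,0,0,-0.146,0],
)

```text
t: 10.32
ee_pos: [0.4984, -0.1897, 0.247]
eef_rot: [3.136, 0.004, 1.509]
ft_force: [0.7, -0.6, -2.8]
gripper_width: 0.0229
```

```bash
python3 go.py .5263 .1572 .24 81.82
```

```text
t 10.325 pos [ 0.4984 -0.1897  0.247 ] rot [179.66   0.22  86.49] j6 -0.445 w 0.0229 F [ 0.7 -0.6 -2.8]
MOVE [0.348  0.0066 0.0057] 0.0815
```

>>> move_arm(
  motion=[0.04,0.001,0,0.02,0.1,0.002,0,0.03,0.16,0.003,0,0.04,0.22,0.004,0,0.06,0.28,0.005,0,0.08,0.325,0.006,0.005,0.08,0.349,0.0065,0.005,0.08,0.349,0.0065,0.005,0.08],
)

```text
t: 11.32
ee_pos: [0.5253, 0.1596, 0.239]
eef_rot: [3.139, 0.004, 1.432]
ft_force: [-0.0, -1.0, -2.3]
gripper_width: 0.0232
```

```bash
python3 - <<'E'
from h import *
import go; go.rel(.5263,.1577,.092,81.82)
c=manip.get_calibration("wrist"); im=manip.read_camera("wrist")
for p in [(.516,.0859,.118),(.5263,.1572,.036),(.5365,.2284,.036)]:
    q=proj(c,p);print(q.round(0)); cv2.circle(im,tuple(int(v) for v in q),2,(0,0,255),-1)
cv2.imwrite("pics/w5.png",im)
E
```

```text
t 11.325 pos [0.5253 0.1596 0.239 ] rot [179.83   0.24  82.07] j6 0.298 w 0.0232 F [-0.  -1.  -2.3]
MOVE [-0.0012  0.0008  0.147 ] 0.0043
[321. 303.]
[321. 213.]
[321. 148.]
```

View pics/w5.png

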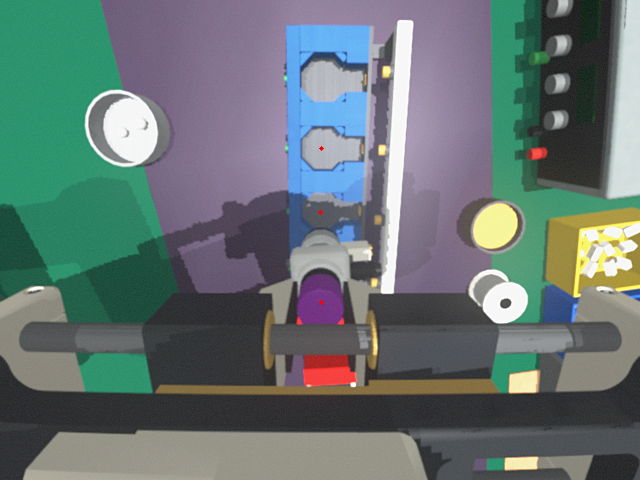

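The predicted bay centres again sit mid-opening at (321,213) and (321,148), and purple hangs with its outlet to the right. I'm lowering it.

>>> move_arm(
  motion=[-0.001,0.001,0.04,0.004,-0.001,0.001,0.08,0.004,-0.001,0.001,0.11,0.004,-0.001,0.001,0.13,0.004,-0.001,0.001,0.14,0.004,-0.001,0.001,0.146,0.004,-0.001,0.001,0.147,0.004,-0.001,0.001,0.147,0.004],
)

```text
t: 12.38
ee_pos: [0.5272, 0.1565, 0.093]
eef_rot: [3.137, 0.004, 1.427]
ft_force: [1.3, 1.4, -1.5]
gripper_width: 0.0227
```

>>> move_arm(
  motion=[0.001,-0.001,0.002,0,0.001,-0.001,0.004,0,0.001,-0.001,0.005,0,0.001,-0.001,0.005,0],
)

```text
t: 12.88
ee_pos: [0.5265, 0.1576, 0.0881]
eef_rot: [3.137, 0.004, 1.427]
ft_force: [-0.9, 0.3, -0.1]
gripper_width: 0.023
```

Barely in contact yet, so I'm going 1.5 mm further.

>>> move_arm(
  motion=[0,0,0.001,0,0,0,0.0015,0,0,0,0.0015,0],
)

```text
t: 13.25
ee_pos: [0.5273, 0.1576, 0.0879]
eef_rot: [3.134, 0.004, 1.427]
ft_force: [-0.4, -0.1, 8.2]
gripper_width: 0.0231
```

>>> move_arm(
  motion=[0,0,0,0,0,0,0,0,0,0,0,0,0,0,0,0],
  fingers=0.1,
)

```text
t: 13.75
ee_pos: [0.5272, 0.1576, 0.0877]
eef_rot: [3.135, 0.004, 1.427]
ft_force: [0.9, 0.6, -0.0]
gripper_width: 0.0502
```

>>> move_arm(
  motion=[0,0,-0.02,0,0,0,-0.07,0,0,0,-0.13,0,0,0,-0.155,0,0,0,-0.155,0],
)

```text
t: 14.38
ee_pos: [0.5271, 0.1586, 0.2446]
eef_rot: [3.13, 0.002, 1.427]
ft_force: [1.1, 0.0, 0.6]
gripper_width: 0.0503
```

```bash
python3 go.py .4927 -.2620 .22 86.43
```

```text
t 14.375 pos [0.5271 0.1586 0.2446] rot [1.7935e+02 1.4000e-01 8.1770e+01] j6 0.301 w 0.0503 F [1.1 0.  0.6]
MOVE [-0.4211  0.0258  0.026 ] -0.0813
```

>>> move_arm(
  motion=[-0.05,0.003,0,-0.01,-0.11,0.007,0,-0.02,-0.17,0.01,0,-0.03,-0.23,0.014,0,-0.04,-0.29,0.018,0,-0.06,-0.35,0.022,0.01,-0.08,-0.4,0.026,0.02,-0.08,-0.421,0.026,0.026,-0.08],
)

```text
t: 15.38
ee_pos: [0.4915, -0.2638, 0.2171]
eef_rot: [3.134, 0.001, 1.504]
ft_force: [-0.2, -0.1, -0.3]
gripper_width: 0.0506
```

>>> move_arm(
  motion=[0,0,0,0],
)

```text
t: 15.5
ee_pos: [0.4907, -0.2639, 0.2153]
eef_rot: [3.137, -0.001, 1.502]
ft_force: [-0.1, 0.1, 0.6]
gripper_width: 0.0506
```

```bash
python3 - <<'E'
from h import *
import go; go.rel(.4927,-.2626,.097,86.43)
c=manip.get_calibration("wrist"); im=manip.read_camera("wrist")
for p in [(.4927,-.2626,.128),(.4882,-.3344,.128)]:
    q=proj(c,p);print(q.round(0)); cv2.circle(im,tuple(int(v) for v in q),2,(0,0,255),-1)
cv2.imwrite("pics/w6.png",im)
s=manip.read_camera("scene"); d=manip.read_camera("side"); cv2.imwrite("pics/sd6.png",np.hstack([cv2.resize(s[215:395,300:450],None,fx=2.6,fy=2.6),cv2.resize(d[150:270,200:300],None,fx=3.9,fy=3.9)]))
E
```

```text
t 15.5 pos [ 0.4907 -0.2639  0.2153] rot [ 1.7972e+02 -4.0000e-02  8.6080e+01] j6 -0.566 w 0.0506 F [-0.1  0.1  0.6]
MOVE [0.0014 0.0014 0.1184] -0.006
[322. 238.]
[323. 317.]
```

View pics/w6.png

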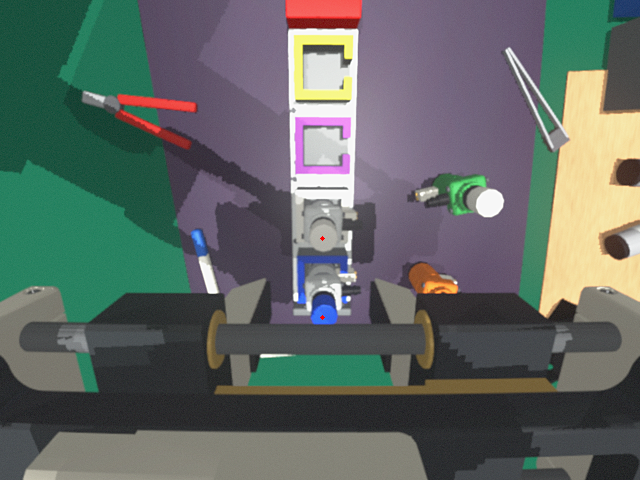

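View pics/sd6.png

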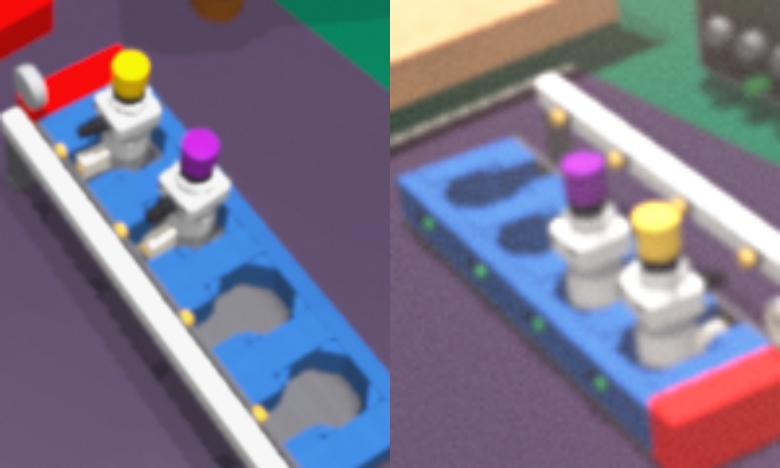

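Yellow and purple stand in bays 1 and 2. There are two white caps in the wrist view: (322,237) on the rail row, the grey-bodied target, and (489,203) on the green look-alike, which I'm leaving alone. The dot is on the target, so I'm descending.

>>> move_arm(
  motion=[0.0005,0.001,0.04,-0.006,0.0005,0.0015,0.08,-0.006,0.0005,0.0015,0.105,-0.006,0.0005,0.0015,0.118,-0.006,0.0005,0.0015,0.118,-0.006],
)

```text
t: 16.27
ee_pos: [0.4942, -0.261, 0.0989]
eef_rot: [3.135, 0.0, 1.513]
ft_force: [-0.1, -1.3, 0.3]
gripper_width: 0.0504
```

>>> move_arm(
  motion=[0,0,0,0,0,0,0,0,0,0,0,0,0,0,0,0,0,0,0,0],
  fingers=-1,
  newtons=25,
)

```text
t: 16.9
ee_pos: [0.4944, -0.2613, 0.0994]
eef_rot: [3.134, 0.001, 1.513]
ft_force: [-0.7, 0.4, 5.2]
gripper_width: 0.0227
```

>>> move_arm(
  motion=[0,0,-0.01,0,0,0,-0.03,0,0,0,-0.07,0,0,0,-0.11,0,0,0,-0.146,0,0,0,-0.146,0],
)

```text
t: 17.65
ee_pos: [0.4944, -0.2619, 0.2486]
eef_rot: [3.129, 0.004, 1.513]
ft_force: [-0.2, 0.9, -1.5]
gripper_width: 0.0226
```

```bash
python3 go.py .5365 .2289 .24 81.82
```

```text
t 17.65 pos [ 0.4944 -0.2619  0.2486] rot [179.29   0.22  86.68] j6 -0.569 w 0.0226 F [-0.2  0.9 -1.5]
MOVE [0.4924 0.0135 0.0069] 0.0848
```

>>> move_arm(
  motion=[0.04,0.001,0,0.01,0.1,0.003,0,0.02,0.16,0.004,0,0.03,0.22,0.006,0,0.04,0.28,0.008,0,0.05,0.34,0.009,0,0.06,0.4,0.011,0,0.08,0.45,0.012,0,0.085],
)

```text
t: 18.65
ee_pos: [0.5316, 0.1888, 0.2454]
eef_rot: [3.131, 0.004, 1.428]
ft_force: [0.4, 0.1, -1.0]
gripper_width: 0.0225
```

```bash
python3 go.py .5365 .2289 .24 81.82
```

```text
t 18.65 pos [0.5316 0.1888 0.2454] rot [179.42   0.21  81.84] j6 0.353 w 0.0225 F [ 0.4  0.1 -1. ]
MOVE [ 0.0404 -0.0009  0.0053] 0.0003
```

>>> move_arm(
  motion=[0.025,-0.001,0.002,0,0.04,-0.001,0.005,0,0.04,-0.001,0.005,0,0.04,-0.001,0.005,0],
)

```text
t: 19.15
ee_pos: [0.5364, 0.2274, 0.2401]
eef_rot: [3.132, 0.004, 1.427]
ft_force: [1.0, 0.8, -1.6]
gripper_width: 0.0231
```

```bash
python3 - <<'E'
from h import *
import go; go.rel(.5365,.2287,.0935,81.82)
c=manip.get_calibration("wrist"); im=manip.read_camera("wrist")
for p in [(.5263,.1572,.118),(.5365,.2284,.036),(.5468,.2997,.036)]:
    q=proj(c,p);print(q.round(0)); cv2.circle(im,tuple(int(v) for v in q),2,(0,0,255),-1)
cv2.imwrite("pics/w7.png",im)
E
```

```text
t 19.15 pos [0.5364 0.2274 0.2401] rot [179.44   0.25  81.77] j6 0.419 w 0.0231 F [ 1.   0.8 -1.6]
MOVE [ 0.002  -0.0015  0.1466] -0.0008
[319. 299.]
[319. 210.]
[318. 145.]
```

View pics/w7.png

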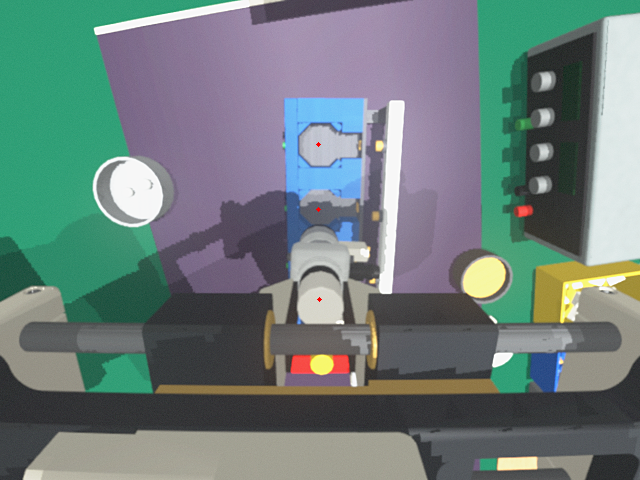

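White hangs straight over bay 3 at (319,210). I'm lowering it.

>>> move_arm(
  motion=[0.001,-0.001,0.04,0,0.001,-0.001,0.08,0,0.0015,-0.0015,0.11,0,0.0015,-0.0015,0.13,0,0.0015,-0.0015,0.14,0,0.0015,-0.0015,0.145,0,0.0015,-0.0015,0.146,0,0.0015,-0.0015,0.146,0],
)

```text
t: 20.2
ee_pos: [0.537, 0.2283, 0.095]
eef_rot: [3.13, 0.003, 1.427]
ft_force: [0.0, -0.3, -1.8]
gripper_width: 0.0224
```

>>> move_arm(
  motion=[0,0,0.002,0,0,0,0.004,0,0,0,0.005,0,0,0,0.005,0],
)

```text
t: 20.7
ee_pos: [0.537, 0.2283, 0.0899]
eef_rot: [3.13, 0.004, 1.427]
ft_force: [-0.0, -0.5, -0.9]
gripper_width: 0.0226
```

>>> move_arm(
  motion=[0,0,0.001,0,0,0,0.0015,0,0,0,0.0015,0],
)

```text
t: 21.08
ee_pos: [0.5376, 0.2284, 0.0895]
eef_rot: [3.129, 0.003, 1.427]
ft_force: [-0.5, -0.5, 4.7]
gripper_width: 0.0228
```

>>> move_arm(
  motion=[0,0,0,0,0,0,0,0,0,0,0,0,0,0,0,0],
  fingers=0.1,
)

```text
t: 21.58
ee_pos: [0.5376, 0.2284, 0.0893]
eef_rot: [3.129, 0.003, 1.427]
ft_force: [-1.1, -0.2, -0.4]
gripper_width: 0.0503
```

>>> move_arm(
  motion=[0,0,-0.02,0,0,0,-0.07,0,0,0,-0.13,0,0,0,-0.155,0,0,0,-0.155,0],
)

```text
t: 22.2
ee_pos: [0.5366, 0.2294, 0.2464]
eef_rot: [3.125, 0.001, 1.427]
ft_force: [-0.2, -0.5, 0.3]
gripper_width: 0.0503
```

```bash
python3 go.py .4882 -.334 .22 86.43
```

```text
t 22.2 pos [0.5366 0.2294 0.2464] rot [1.7903e+02 6.0000e-02 8.1760e+01] j6 0.422 w 0.0503 F [-0.2 -0.5  0.3]
MOVE [-0.5645  0.0324  0.0276] -0.0815
```

>>> move_arm(
  motion=[-0.05,0.003,0,-0.01,-0.11,0.006,0,-0.02,-0.17,0.01,0,-0.03,-0.23,0.013,0,-0.04,-0.29,0.017,0,-0.05,-0.35,0.02,0,-0.06,-0.41,0.024,0,-0.07,-0.47,0.027,0,-0.08],
)

```text
t: 23.2
ee_pos: [0.4949, -0.2411, 0.2453]
eef_rot: [3.128, 0.001, 1.507]
ft_force: [1.3, -0.0, -0.4]
gripper_width: 0.0503
```

```bash
python3 go.py .4882 -.334 .22 86.43
```

```text
t 23.2 pos [ 0.4949 -0.2411  0.2453] rot [1.7919e+02 4.0000e-02 8.6350e+01] j6 -0.534 w 0.0503 F [ 1.3 -0.  -0.4]
MOVE [-0.0931 -0.0011  0.0253] -0.0013
```

>>> move_arm(
  motion=[-0.05,0,0.01,0,-0.08,-0.001,0.02,0,-0.093,-0.001,0.025,0,-0.093,-0.001,0.025,0,-0.093,-0.001,0.025,0],
)

```text
t: 23.82
ee_pos: [0.4887, -0.3326, 0.2205]
eef_rot: [3.127, 0.0, 1.508]
ft_force: [-0.6, 0.4, 0.9]
gripper_width: 0.0505
```

```bash
python3 - <<'E'
from h import *
import go; go.rel(.4882,-.3342,.098,86.43)
c=manip.get_calibration("wrist"); im=manip.read_camera("wrist")
for p in [(.4882,-.3344,.128),]:
    q=proj(c,p);print(q.round(0)); cv2.circle(im,tuple(int(v) for v in q),2,(0,0,255),-1)
cv2.imwrite("pics/w8.png",im)
s=manip.read_camera("scene"); d=manip.read_camera("side"); cv2.imwrite("pics/sd8.png",np.hstack([cv2.resize(s[215:395,300:450],None,fx=2.6,fy=2.6),cv2.resize(d[150:270,200:300],None,fx=3.9,fy=3.9)]))
E
```

```text
t 23.825 pos [ 0.4887 -0.3326  0.2205] rot [1.7919e+02 1.0000e-02 8.6420e+01] j6 -0.672 w 0.0505 F [-0.6  0.4  0.9]
MOVE [-0.0016 -0.0021  0.1224] -0.0001
[319. 240.]
```

View pics/w8.png

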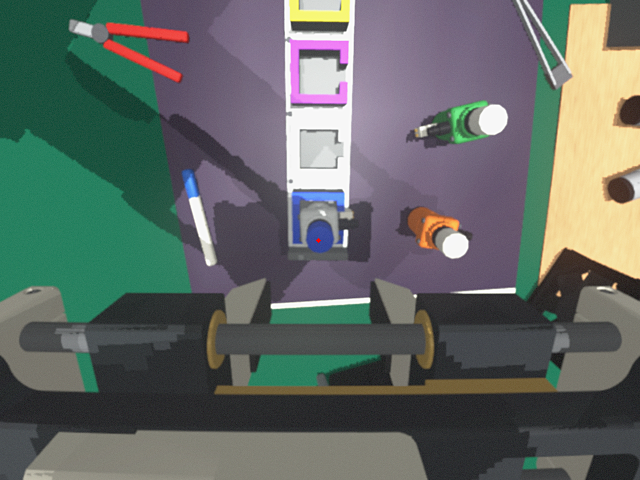

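View pics/sd8.png

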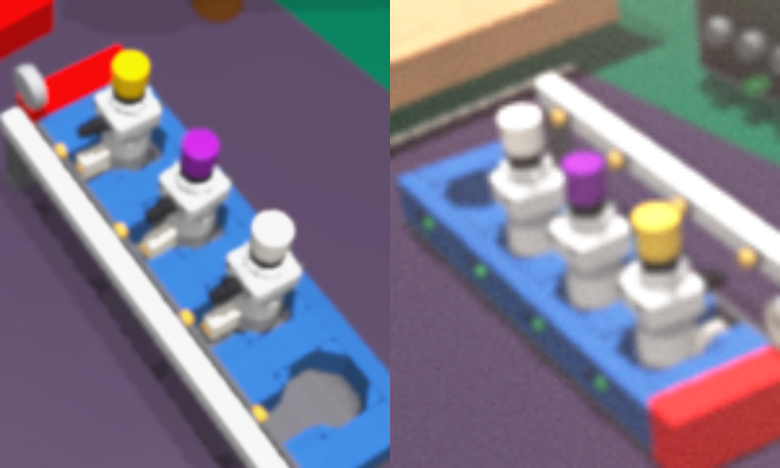

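The dot is on the blue cap at (319,238), and three pumps stand in bays 1 to 3. I'm descending on blue.

>>> move_arm(
  motion=[-0.001,-0.001,0.04,0,-0.002,-0.0015,0.08,0,-0.002,-0.0015,0.108,0,-0.002,-0.0015,0.122,0,-0.002,-0.0015,0.122,0],
)

```text
t: 24.6
ee_pos: [0.489, -0.3345, 0.0987]
eef_rot: [3.127, 0.001, 1.509]
ft_force: [0.3, -0.1, 0.9]
gripper_width: 0.0504
```

>>> move_arm(
  motion=[0,0,0,0,0,0,0,0,0,0,0,0,0,0,0,0,0,0,0,0],
  fingers=-1,
  newtons=25,
)

```text
t: 25.22
ee_pos: [0.4895, -0.3349, 0.0994]
eef_rot: [3.126, 0.001, 1.509]
ft_force: [-0.6, -0.4, 4.1]
gripper_width: 0.0227
```

>>> move_arm(
  motion=[0,0,-0.01,0,0,0,-0.03,0,0,0,-0.07,0,0,0,-0.11,0,0,0,-0.146,0,0,0,-0.146,0],
)

```text
t: 25.98
ee_pos: [0.488, -0.3353, 0.2483]
eef_rot: [3.122, 0.005, 1.509]
ft_force: [0.7, 0.1, -4.1]
gripper_width: 0.0227
```

```bash
python3 go.py .5468 .3000 .24 81.82
```

```text
t 25.975 pos [ 0.488  -0.3353  0.2483] rot [178.87   0.28  86.47] j6 -0.676 w 0.0227 F [ 0.7  0.1 -4.1]
MOVE [0.6377 0.0194 0.0056] 0.0811
```

>>> move_arm(
  motion=[0.04,0.001,0,0.01,0.1,0.003,0,0.02,0.16,0.005,0,0.03,0.22,0.007,0,0.04,0.28,0.009,0,0.05,0.34,0.01,0,0.06,0.4,0.012,0,0.07,0.46,0.014,0,0.08],
)

```text
t: 26.98
ee_pos: [0.5293, 0.1247, 0.2443]
eef_rot: [3.125, 0.004, 1.429]
ft_force: [0.4, -0.2, -2.8]
gripper_width: 0.0229
```

```bash
python3 go.py .5468 .3000 .24 81.82
```

```text
t 26.975 pos [0.5293 0.1247 0.2443] rot [179.03   0.25  81.86] j6 0.239 w 0.0229 F [ 0.4 -0.2 -2.8]
MOVE [ 0.176  -0.0075  0.0035] 0.0007
```

>>> move_arm(
  motion=[0.06,-0.003,0.001,0,0.12,-0.005,0.002,0,0.16,-0.007,0.003,0,0.176,-0.0075,0.0035,0,0.176,-0.0075,0.0035,0,0.176,-0.0075,0.0035,0],
)

```text
t: 27.72
ee_pos: [0.5468, 0.2984, 0.2396]
eef_rot: [3.125, 0.006, 1.427]
ft_force: [0.5, 0.2, -3.0]
gripper_width: 0.0229
```

```bash
python3 - <<'E'
from h import *
import go; go.rel(.5468,.3000,.0935,81.82)
c=manip.get_calibration("wrist"); im=manip.read_camera("wrist")
for p in [(.5468,.2997,.036),(.5365,.2284,.118)]:
    q=proj(c,p);print(q.round(0)); cv2.circle(im,tuple(int(v) for v in q),2,(0,0,255),-1)
cv2.imwrite("pics/w9.png",im)
E
```

```text
t 27.725 pos [0.5468 0.2984 0.2396] rot [179.07   0.32  81.79] j6 0.529 w 0.0229 F [ 0.5  0.2 -3. ]
MOVE [ 0.0024 -0.0026  0.146 ] -0.0006
[317. 210.]
[318. 299.]
```

View pics/w9.png

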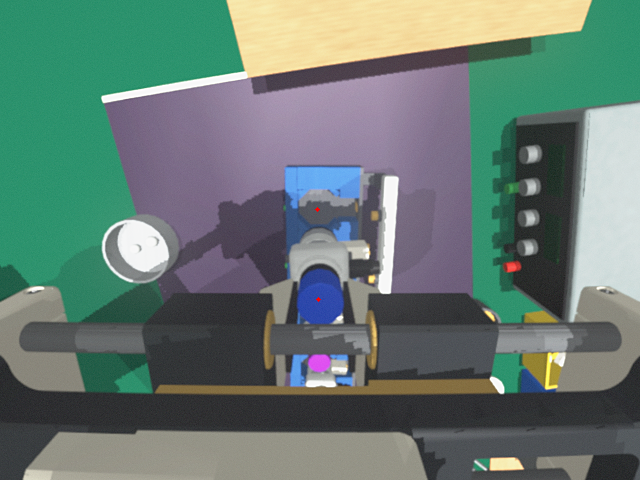

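Blue hangs over bay 4 at (317,210). I'm lowering it.

>>> move_arm(
  motion=[0.001,-0.001,0.04,0,0.002,-0.002,0.08,0,0.002,-0.0025,0.11,0,0.002,-0.0025,0.13,0,0.002,-0.0025,0.14,0,0.002,-0.0025,0.145,0,0.002,-0.0025,0.146,0,0.002,-0.0025,0.146,0],
)

```text
t: 28.78
ee_pos: [0.5475, 0.2998, 0.0947]
eef_rot: [3.124, 0.004, 1.427]
ft_force: [0.3, 0.9, -2.9]
gripper_width: 0.0229
```

>>> move_arm(
  motion=[0,0,0.002,0,0,0,0.004,0,0,0,0.0055,0,0,0,0.0055,0],
)

```text
t: 29.28
ee_pos: [0.548, 0.2999, 0.0898]
eef_rot: [3.123, 0.004, 1.427]
ft_force: [-0.5, -0.8, 2.6]
gripper_width: 0.023
```

>>> move_arm(
  motion=[0,0,0.001,0,0,0,0.001,0],
)

```text
t: 29.52
ee_pos: [0.5484, 0.3001, 0.0898]
eef_rot: [3.121, 0.003, 1.427]
ft_force: [-0.6, 0.1, 6.2]
gripper_width: 0.0226
```

>>> move_arm(
  motion=[0,0,0,0,0,0,0,0,0,0,0,0,0,0,0,0],
  fingers=0.1,
)

```text
t: 30.02
ee_pos: [0.5483, 0.3, 0.0895]
eef_rot: [3.122, 0.003, 1.427]
ft_force: [-0.5, 0.4, 0.0]
gripper_width: 0.0499
```

>>> move_arm(
  motion=[0,0,-0.02,0,0,0,-0.07,0,0,0,-0.13,0,0,0,-0.155,0,0,0,-0.155,0],
)

```text
t: 30.65
ee_pos: [0.5462, 0.3014, 0.2468]
eef_rot: [3.117, 0.001, 1.427]
ft_force: [-0.8, -0.5, -0.6]
gripper_width: 0.05
```

```bash
python3 go.py .40 -.08 .25 95
```

```text
t 30.65 pos [0.5462 0.3014 0.2468] rot [1.7862e+02 4.0000e-02 8.1770e+01] j6 0.533 w 0.05 F [-0.8 -0.5 -0.6]
MOVE [-0.3984 -0.09   -0.0051] -0.231
```

>>> move_arm(
  motion=[-0.05,0,0,0,-0.11,0,0,0,-0.17,0,-0.01,0,-0.23,0,-0.02,0,-0.28,0,-0.03,0,-0.3,0,-0.03,0,-0.3,0,-0.03,0,-0.3,0,-0.03,0],
)

```text
t: 31.65
ee_pos: [0.5022, 0.0053, 0.2759]
eef_rot: [3.12, 0.0, 1.427]
ft_force: [-0.9, -1.5, -0.6]
gripper_width: 0.0503
```

```bash
python3 - <<'E'
from h import *
c=manip.get_calibration("wrist"); im=manip.read_camera("wrist"); print(c['T'][:3,3])
cv2.imwrite("pics/w10.png",im)
cv2.imwrite("pics/w10c.png",cv2.resize(im[0:300,230:430],None,fx=2.66,fy=2.0)[:600,:800])
s=manip.read_camera("scene"); d=manip.read_camera("side"); cv2.imwrite("pics/sd10.png",np.hstack([cv2.resize(s[205:405,300:460],None,fx=2.4,fy=2.4),cv2.resize(d[150:270,195:295],None,fx=4,fy=4)]))
cv2.imwrite("pics/s10.png",s); cv2.imwrite("pics/d10.png",d)
E
```

```text
[0.50840427 0.08250221 0.4540351 ]
```

View pics/w10.png

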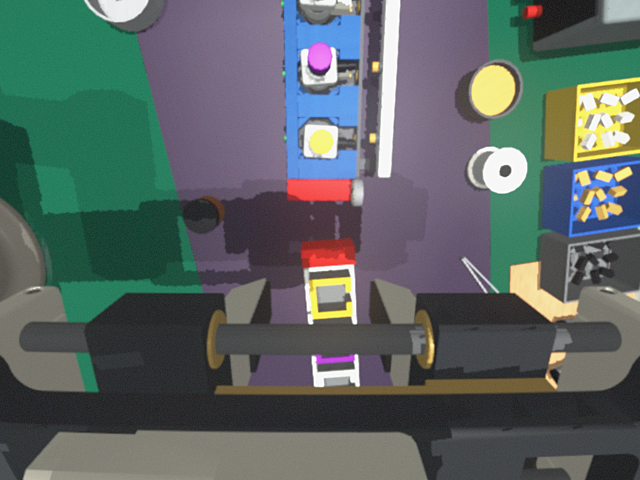

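View pics/sd10.png

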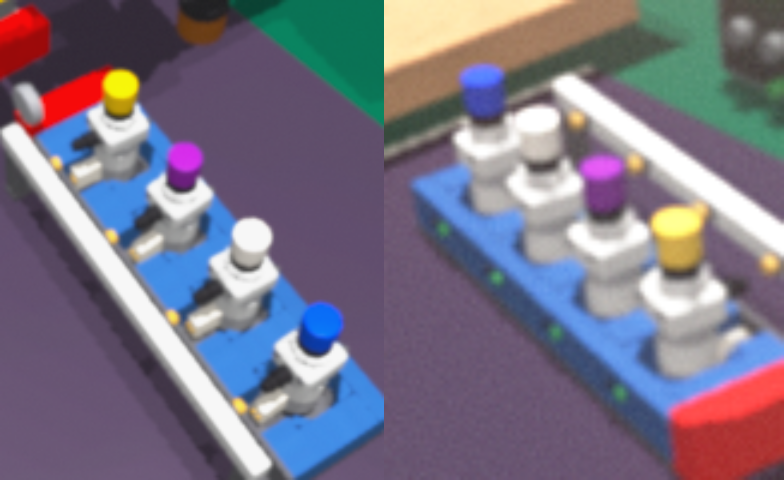

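```bash
python3 - <<'E'
from h import *
S=cv2.imread("pics/s10.png");D=cv2.imread("pics/d10.png")
cs=manip.get_calibration("scene");cd=manip.get_calibration("side")
H=dict(yel=((20,100,100),(35,255,255)),pur=((138,100,60),(160,255,255)),blu=((114,150,80),(126,255,255)))
bay=dict(yel=(.516,.0859),pur=(.5263,.1572),blu=(.5468,.2997))
for k,(lo,hi) in H.items():
    r=[]
    for im,c in((S,cs),(D,cd)):
        e=proj(c,[*bay[k],.107]); b=min(blobs(im,lo,hi,40),key=lambda b:np.hypot(*(np.array(b[0])-e))); r.append((c,b)); 
    x,e=tri([ray(c,b[0]) for c,b in r]); print(k,x.round(4),e[0].round(4),[(b[0],b[1][4]) for c,b in r])
o=manip.get_obs(); print(o['t'])
E
```

```text
yel [0.5164 0.0814 0.107 ] 0.0002 [((np.float64(350.0), np.float64(242.7)), 233), ((np.float64(268.1), np.float64(208.5)), 159)]
pur [0.5255 0.1553 0.1066] 0.0005 [((np.float64(376.6), np.float64(272.9)), 253), ((np.float64(249.5), np.float64(194.9)), 134)]Traceback (most recent call last):
  File "<stdin>", line 9, in <module>
ValueError: min() iterable argument is empty
```

```bash
python3 cap.py 433.75 341.7 219.75 173; python3 cap.py 404.6 306.3 233.75 183.75
```

```text
[0.5457 0.2973 0.1034] [0.0008 0.0008]
[0.5353 0.2273 0.1039] [0.0011 0.0011]
```

```bash
python3 -c "
from plant import manip
print(manip.finish_job())"
```

```text
the job is handed in; nothing more can be done
None
```

All four pumps are in the test rack, in order from the red end: yellow in bay 1, purple in bay 2, white in bay 3 and blue in bay 4. I set each one down to a light contact of 5–8 N, released it and backed the arm clear. I handed the job in at about 32 s and left the green and orange look-alikes alone.

**Seating:** In the last pictures all four stand upright with their plugs in the slots and outlets toward the manifold. The cap centres measured 103–107 mm high against 107 mm expected when seated. For white and blue I read the pixels by eye (103–104 mm), because my colour search missed the blue cap and I ran none for white.

**Position:** Yellow measures about 4–5 mm from its bay centre toward the red end, and the others are within about 3 mm. All are inside the 8 mm of play in the bays.

**Tool tilt:** The tool had drifted about 1 degree off vertical by the last placements. I saw no effect on the pumps.

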